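# Stow the bench scraper in the leaning slotted block

### The arm

A 7-joint arm with a two-finger parallel gripper is mounted at the origin on a cart in front of the work surface, level with it; the furniture and walls round the work are solid. World frame = base frame: x ahead of the robot, y to its left, z up, the work surface at z = 0. Lengths are in mm, angles in degrees, forces in N, time in s.
With the tool pointing down it reaches from about 425 to 950 mm from the base axis. Payload 4.7 kg.
Tool frame: the origin (TCP) lies on the mounting face of the last link; the fingertips stand tip_extent ahead of it and the grasp point (between the pads) lies 164 mm ahead of it (tip_extent is the distance from the TCP to the fingertips, in mm); z points along the fingers, y is the line along which they close (so a half turn about z gives the same grasp; the last joint's range is limited). The gripper opens to 87 mm and grips with 3 to 60 N. Pads are 19 mm wide; open, the fingers measure 117 mm over their backs; the gripper's body (75 mm by 190 mm) begins 51 mm behind the grasp point.
Start: joints at [-76.713, 26.849, -2.785, 87.806, 1.381, 65.374, -4.715], TCP at [174.012, 652.189, 404.773] pointing down, gripper open.
Joint ranges: [-148.3, 148.3], [-19.14, 114.17], [-79.39, 73.82], [5.75, 140.21], [-59.74, 239.74], [12.07, 113.84], [-152.46, 152.46]. Speed limits (degrees/s): [147.25, 147.25, 180, 180, 180, 180, 180].

### API

Orientations are given as [roll, pitch, yaw] about the fixed x, y, z axes, in that order (R = Rz(yaw) Ry(pitch) Rx(roll)).
In Python, from cell import get_state, camera, sign_off, find_in, regions_of, tip_extent gives the robot as it stands. The module is installed in compiled form; this text tells all that it offers.
- The arm moves only by the tool arm_command, never from a script. Its arguments are lists of equal length, an entry for each row: "delta_rot": the turn, a rotation vector about the tool's x, y, z in rad, a list of three; "linear": the shift along the tool's x, y, z in cm, a list of three; "claw": the closure, from -1 (fully open) to 1 (shut). A call has 1 to 5 rows; each row shifts and turns the commanded pose from where the row before left it, along the tool's axes as they then stand; what a row does not reach is not made up. A row lasts 1/8 s, in which the tool goes at most 62.5 mm and 10.7 degrees, less where a joint would pass 70% of its speed; a pose out of reach is approached as far as the arm can. A call with a gripper value outside its range is refused whole. The fingers move at their own pace and stop on an object; the grip force is fixed at half the most. Time passes only in rows, so rows that do not move let the fingers close. It gives the time, the measured TCP pose, the force, the opening and the grip force at its end, in the units of the state.
- get_state(): the state, without advancing time (a new reading comes with each control period).
- camera(name): name is "scene" or "top" or "wrist"; returns a dict with "frame" (480x640x3 uint8, red, green, blue), "K" (3x3 intrinsics, pixels), "R" (3x3) and "t" (3): a world point X has camera coordinates R X + t. Camera axes: x right, y down, z forward; pixel columns grow to the right and rows downward; lengths in mm; the calibration is good to about 2 mm. The wrist camera is an equidistant fisheye: a pixel r from the principal point sees the ray r / f radians off the axis. A picture is of the moment at which its call begins. There is no depth.
- sign_off(): hands the job in; it is judged then, once.
Trained networks look in a picture, given as the dict that the camera call returned (one of the last four; its "shot" number tells which), for a name from the list of things; names that differ only in an ending like _2 or _b are one class to them, and where a whole thing is asked for, a point or a joint stands for the part that bears it (a point fixed in the world has none). Each returns a list of dicts, best first, with "p" (0 to 1); they miss things now and then, are a little off and sometimes report something else, mostly with a low value. They report only what shows in the picture. A call takes as long as a camera call. They do not tell look-alikes from the thing itself.
- find_in(query, picture): "centre" ([row, column] in pixels, amid what is visible of it).
- regions_of(query, picture): "region" (480x640 bool, what is visible of it) and "centre" ([row, column] in pixels, amid what is visible of it).
The state is a dict: "time": time; "qpos": joint angles; "qd": joint speeds; "joint_torque": joint torques, N m; "eef_pos": TCP position; "tcp_rot": TCP orientation; "force": force on the tool from outside, world axes, zero at the start; "wrist_torque": the same for the moment, N m; "finger_gap": finger opening in mm; "finger_force": force on a finger pad.
Only numpy, scipy, OpenCV 4.12 (cv2) and the standard library are available. Lean on these libraries where they do the work, as an engineer would, in place of code of your own. Each camera call takes 0.05 s, during which the arm holds its last target. There are 200 camera calls.

### The job

Put the bench scraper away in the leaning wooden block: first slide the yellow safety shutter fully aside so that the long slot is open, then lift the scraper out of its grey rest and slide it blade first, along the lean of the slot, into the long slot until its edge sits on the slot's floor. Leave it there with the shutter still open, and do not disturb the glue bottle, tape roll, marker or cutter.

Things in the scene. Friction and masses are not known exactly. Their poses are not given: they have to be found in the camera images.
- scraper: Loose bench scraper, about 160 g, standing blade down in the rest. Steel blade 100 mm wide (x) and 5 mm thick (y); teal handle along its top, 110 mm (x) by 24 mm thick (y, grasp it across this), from 72 to 112 mm above the blade's lower edge, with a yellow line along its foot. Origin: middle of the blade's lower edge; z points up from the edge to the handle. The same either way round (half turn about z).
- rest: Low grey fixed holder 140 x 70 mm, 40 mm high, with two rails along its x and a 9 mm gap between them; it holds the scraper upright, edge on its floor 6 mm above the bench. Open at the top: lift the scraper straight up by 40 mm to clear it. Origin: centre of its underside.
- slot_block: Fixed wooden block 144 (x) x 140 (y) x 72 mm (z) on a steel stand; its sloping top face looks up and towards the robot. Origin: middle of the long slot's mouth, on the top face, 180 mm above the bench. z: normal of the top face, 28 degrees from vertical, leaning to the robot; tools slide in along -z. x runs up the slope, away from the robot; y across it to the left; sides at y = -75 and +65 mm.
- slot_floor (a point): Middle of the long slot's floor, 62 mm below its mouth (block z = -62 mm). The slot is 112 mm long (block x), 9 mm wide (block y), square-edged. A scraper that is home has its origin here, its x along the slot, and its handle from 10 to 50 mm above the top face. Axes as the block's.
- short_slot (a point): Middle of the mouth of a second, short slot (52 x 8 mm), at y = +45 mm of the block: too short for this scraper, leave it empty. Nearby, two 7 mm high guide rails for the shutter run along block y at x = +/-70 mm.
- shutter (a joint): Position of the yellow shutter plate (132 x 34 mm, top 4 mm above the block's top face), m: 0 = shut, centred over the long slot; 0.05 = fully open, slid towards the block's -y and against its stop. About 1.5 N of friction; it stays where it is left.
- shutter_tab (a point): Point to hold on the shutter's black upright tab, 30 mm above the block's top face and at x = +48 mm of the block (its upper end). The tab is 28 mm (block x) by 12 mm thick (block y), from 4 to 39 mm above the top face. Axes as the block's.
- glue_bottle: Bystander: white glue bottle with a red nozzle, 42 mm wide, 121 mm high. Origin: centre of its underside.
- tape_roll: Bystander: brown roll of tape lying flat, 114 mm across, 48 mm high. Origin: centre of its underside.
- marker: Bystander: white felt marker with a blue cap, 147 x 18 x 20 mm, lying along its x. Origin: centre of its underside.
- box_cutter: Bystander: orange cutter, 158 x 21 x 17 mm, lying along its x. Origin: centre of its underside.
There are look-alikes about, which are no part of the job. There is more than one size of the scraper; the one meant has the size given above.

How it is judged:
By the outcome, as a careful person would: the job done as asked, in the order asked, and still so for the second after the job is handed in, with the robot touching nothing.
It also fails if it takes over 64 s, if anything falls off the work surface, if the arm or the gripper's body presses on something with over 40 N, if the wrist force passes 120 N, or if a joint passes its speed limit or range.

## Working session

There is one attempt and no reset: what is moved stays moved. The work goes in short steps, Python scripts to look and compute and a tool call to move; the robot and the scene stay as the last step left them, time stands still between calls to the robot, and variables do not carry over. Pictures are saved under pics/ and viewed, at most 10 in all, crops included, and the job is handed in when it is done.

Besides the shell and the picture viewer there is one more tool, called after "Request:" as name(argument=value, ...) on one line, values as JSON. arm_command: Moves the arm, as the interface text tells. Its arguments: {"type":"object","properties":{"delta_rot":{"type":"array"},"linear":{"type":"array"},"claw":{"type":"array"}},"required":["delta_rot","linear","claw"]}

```bash
mkdir -p pics
python3 - <<'E'
from cell import *
import cv2,numpy as np
print(get_state(), tip_extent)
for n in ["scene","top"]:
    p=camera(n); np.savez(n,**{k:p[k] for k in("frame","K","R","t")})
    cv2.imwrite(f"pics/{n}0.png",p["frame"][:,:,::-1]); print(n,p["K"].tolist(),np.round(p["R"],4).tolist(),p["t"])
    for q in ["scraper","rest","slot_block","shutter","shutter_tab","glue_bottle","tape_roll","marker","box_cutter"]:
        print(q,[(round(d["p"],2),np.round(d["centre"]).tolist()) for d in find_in(q,p)])
E
```

```text
{'time': 0.0, 'qpos': array([-76.71299053,  26.89900185,  -2.7841941 ,  87.87469711,
         1.38304128,  65.3725982 ,  -4.71554554]), 'qd': array([-0.05918556,  0.02102727, -0.05073703,  0.05674425, -0.05826551,
       -0.06333003, -0.06166466]), 'joint_torque': array([-4.71138640e-05, -5.07971191e+01, -8.07966362e-02, -2.36154413e+01,
       -6.13034586e-02,  3.76892416e-02,  1.72113637e-04]), 'eef_pos': array([173.97353731, 651.94779055, 403.67192255]), 'tcp_rot': array([-1.79887497e+02,  6.11967299e-03,  1.65059712e+02]), 'force': array([-0.21040834, -0.21421839,  0.24206048]), 'wrist_torque': array([-0.011487  , -0.02891775, -0.01385393]), 'finger_force': 0.0, 'finger_gap': 87.02304857641218} 182.2
scene [[570.8488270835159, 0.0, 330.1947308945155], [0.0, 570.8488270835159, 231.22472641956614], [0.0, 0.0, 1.0]] [[0.596, -0.8029, -0.0016], [-0.5656, -0.4184, -0.7107], [0.5699, 0.4245, -0.7035]] [-276.57153731  452.56890943 1011.51853834]
scraper [(0.82, [308.0, 427.0]), (0.67, [275.0, 369.0])]
rest [(0.73, [333.0, 424.0]), (0.57, [307.0, 429.0])]
slot_block [(0.75, [204.0, 286.0
[... 207 characters left out ...]
, [333.0, 306.0])]
box_cutter [(0.83, [398.0, 426.0]), (0.44, [250.0, 192.0])]
top [[480.65896074355396, 0.0, 317.6173189254667], [0.0, 480.65896074355396, 242.82810038580448], [0.0, 0.0, 1.0]] [[-0.0243, -0.9996, -0.0146], [-0.9958, 0.0255, -0.0877], [0.088, 0.0124, -0.996]] [  79.2562186   571.8584801  1375.88178574]
scraper [(0.86, [247.0, 408.0]), (0.57, [240.0, 352.0])]
rest [(0.6, [251.0, 400.0])]
slot_block [(0.76, [241.0, 262.0])]
shutter [(0.79, [244.0, 262.0])]
shutter_tab [(0.73, [248.0, 262.0]), (0.64, [298.0, 199.0]), (0.15, [299.0, 341.0])]
glue_bottle [(0.46, [210.0, 344.0])]
tape_roll [(0.87, [299.0, 203.0])]
marker [(0.52, [297.0, 339.0])]
box_cutter [(0.55, [291.0, 435.0])]
```

View pics/scene0.png

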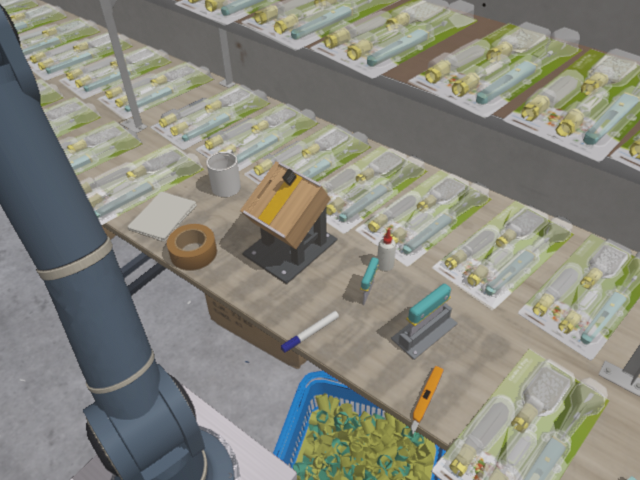

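View pics/top0.png

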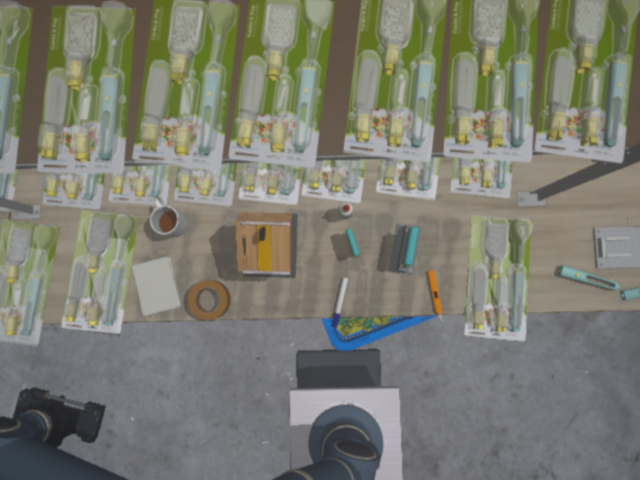

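The scene shows the block at scene (203,286) and top (245,265), with its shutter shut. Scraper candidates:
- Large scraper in the grey rest: scene (308,427), top (247,408)
- Small scraper in a small holder: scene (275,369), top (240,352)
- Flat teal tools on the right: top (277,588) and (293,630)
- Teal tools in the packs

I choose the one in the big grey rest. Next I'll fit the poses and check them in a crop.

```bash
cat > h.py <<'E'
import numpy as np,cv2
from scipy.spatial.transform import Rotation as Ro
from scipy.optimize import minimize
def proj(p,X):
    c=np.atleast_2d(X)@p["R"].T+p["t"]; return (c/c[:,2:])@p["K"].T[:,:2]
def box(x0,x1,y0,y1,z0,z1): return np.array([[x,y,z] for x in(x0,x1) for y in(y0,y1) for z in(z0,z1)],float)
def tf(pose,X,lean,z): # pose x,y,yaw
    R=(Ro.from_euler('z',pose[2],degrees=True)*Ro.from_euler('y',-lean,degrees=True)).as_matrix()
    return X@R.T+np.array([pose[0],pose[1],z])
def hullmask(uv,s=4):
    m=np.zeros((480*s,640*s),np.uint8); h=cv2.convexHull(((uv+.5)*s).astype(np.float32)).round().astype(np.int32)
    cv2.fillConvexPoly(m,h,1); return cv2.resize(m.astype(np.float32),(640,480),interpolation=cv2.INTER_AREA)
def fit(views,B,lean,z,p0):
    def cost(q):
        c=0
        for p,m in views:
            h=hullmask(proj(p,tf(q,B,lean,z))); c+=1-np.minimum(h,m).sum()/np.maximum(h,m).sum()
        return c
    sim=np.array([p0]+[np.add(p0,d) for d in([25,0,0],[0,25,0],[0,0,15])],float)
    for _ in range(3):
        r=minimize(cost,sim[0],method='Nelder-Mead',options=dict(initial_simplex=sim,xatol=.05,fatol=1e-5)); 
        sim=r.x+np.array([[0,0,0],[8,0,0],[0,-8,0],[0,0,5]])
    return r.x,r.fun
E
cat > fit0.py <<'E'
from cell import *
from h import *
P={n:camera(n) for n in("scene","top")}
def ground(p,rc,z):
    d=p["R"].T@np.linalg.inv(p["K"])@[rc[1],rc[0],1]; o=-p["R"].T@p["t"]; return o+d*(z-o[2])/d[2]
def pick(q,n,rc): return min(regions_of(q,P[n]),key=lambda d:np.hypot(*np.subtract(d["centre"],rc)))["region"]
vb,vs=[],[]
for n,b,s in(("scene",(204,286),(308,427)),("top",(241,262),(247,408))):
    p=P[n]; hsv=cv2.cvtColor(p["frame"],cv2.COLOR_RGB2HSV); 
    rb=pick("slot_block",n,b); rs=pick("scraper",n,s)
    H,S,V=[hsv[...,i].astype(int) for i in range(3)]
    teal=(H>78)&(H<100)&(S>90)&(cv2.dilate(rs.astype(np.uint8),np.ones((9,9)))>0)
    wood=(H<32)&(S>75)&(V>60)&(cv2.dilate(rb.astype(np.uint8),np.ones((9,9)))>0)
    vb.append((p,rb.astype(np.float32))); vs.append((p,teal.astype(np.float32)))
    print(n,rb.sum(),wood.sum(),rs.sum(),teal.sum())
s0=ground(P["top"],(247,411),110); b0=ground(P["top"],(245,262),180)
S,fs=fit(vs,box(-55,55,-12,12,76,112),0,6,[*s0[:2],0]); print("scraper",S,fs)
B,fb=fit(vb,box(-72,72,-75,65,-72,0),28,180,[*b0[:2],0]); print("block",B,fb)
for n,v in zip(("scene","top"),range(2)):
    print(n,[fit([x[v]],bb,l,z,q) for x,bb,l,z,q in((vs,box(-55,55,-12,12,76,112),0,6,S),(vb,box(-72,72,-75,65,-72,0),28,180,B))])
tiles=[]
for n,cb,cs in(("scene",(283,205),(425,310)),("top",(265,243),(400,250))):
    p=P[n]; 
    for c,hw in((cb,(60,45)),(cs,(48,36))):
        x,y=c[0]-hw[0],c[1]-hw[1]; k=400/(2*hw[0])
        im=cv2.resize(p["frame"][y:y+2*hw[1],x:x+2*hw[0]],(400,300),interpolation=cv2.INTER_CUBIC)
        def poly(L,pose,lean,z,col):
            uv=proj(p,tf(pose,np.array(L,float),lean,z)); cv2.polylines(im,[((uv+.5-[x,y])*k).round().astype(np.int32)],True,col,1)
        rect=lambda a,b,c,d,z:[[a,c,z],[b,c,z],[b,d,z],[a,d,z]]
        poly(rect(-72,72,-75,65,0),B,28,180,(255,0,0)); poly(rect(-66,66,-17,17,4),B,28,180,(0,255,255)); poly(rect(34,62,-6,6,39),B,28,180,(255,0,255)); poly(rect(-26,26,41,49,0),B,28,180,(0,0,255))
        poly(rect(-55,55,-12,12,112),S,0,6,(255,0,0)); poly(rect(-55,55,-12,12,72),S,0,6,(255,255,0)); poly(rect(-70,70,-35,35,40),S,0,0,(255,0,255))
        tiles.append(im)
cv2.imwrite("pics/fit0.png",np.vstack([np.hstack(tiles[:2]),np.hstack(tiles[2:])])[:,:,::-1])
E
python3 fit0.py
```

```text
scene 4434 4063 1046 605
top 3323 2921 453 296
scraper [ 552.69106396 -190.19066449  -10.34657446] 0.6945141553878784
block [552.92324095 212.52926218  -3.24305846] 0.07108169794082642
scene [(array([ 555.38859215, -187.52848193,   -5.47468356]), np.float64(0.3249701261520386)), (array([554.59799921, 214.26423995,  -3.0469159 ]), np.float64(0.024839818477630615))]
top [(array([ 552.63801612, -192.34633578,  -17.4617365 ]), np.float64(0.33869391679763794)), (array([552.04131508, 211.18412505,  -3.30699885]), np.float64(0.03313714265823364))]
```

View pics/fit0.png

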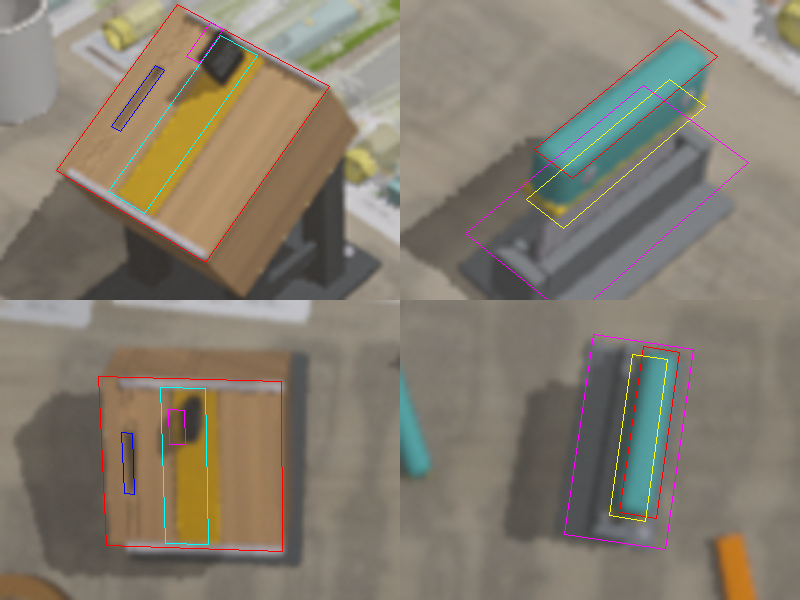

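```bash
cat > fit1.py <<'E'
from h import *
P={n:np.load(n+".npz") for n in("scene","top")}
W={"scene":(380,270,470,360),"top":(385,215,430,285)}
for smin in(40,60,80,110):
    vs=[]
    for n in P:
        hsv=cv2.cvtColor(P[n]["frame"],cv2.COLOR_RGB2HSV).astype(int); x0,y0,x1,y1=W[n]
        m=np.zeros((480,640),np.float32); m[y0:y1,x0:x1]=((hsv[...,0]>76)&(hsv[...,0]<104)&(hsv[...,1]>smin))[y0:y1,x0:x1]
        k,l,st,_=cv2.connectedComponentsWithStats(m.astype(np.uint8)); m=(l==1+st[1:,4].argmax()).astype(np.float32)
        vs.append((P[n],m))
        if n=="top": print(cv2.minAreaRect(np.argwhere(m)[:,::-1].astype(np.float32)))
    B=box(-55,55,-12,12,77,112)
    print(smin,[int(m.sum()) for _,m in vs],fit(vs,B,0,6,[555,-187,-7]),fit(vs[:1],B,0,6,[555,-187,-7])[0],fit(vs[1:],B,0,6,[555,-187,-7])[0])
x=P["top"]["frame"]; print(cv2.cvtColor(x[246:247,396:420],cv2.COLOR_RGB2HSV)[0].tolist())
E
python3 fit1.py
```

```text
((410.7359924316406, 245.45199584960938), (10.196470260620117, 40.159786224365234), 10.30484676361084)
40 [718, 396] (array([ 553.12635416, -190.9140971 ,  -12.14413023]), np.float64(0.3533487915992737)) [ 555.37312806 -188.40010414   -8.83460722] [ 552.79532079 -191.35093045  -13.11502307]
((410.74798583984375, 245.6360321044922), (9.212600708007812, 39.80201721191406), 10.30484676361084)
60 [697, 354] (array([ 552.69727295, -190.3668823 ,  -11.32395863]), np.float64(0.4593390226364136)) [ 553.1578356  -188.27217499   -8.41210032] [ 552.99341862 -191.40205091  -13.02882636]
((410.86798095703125, 245.47601318359375), (8.497058868408203, 38.19204330444336), 10.30484676361084)
80 [648, 317] (array([ 552.01556227, -189.33085328,   -8.88359299]), np.float64(0.5937937498092651)) [ 555.71022187 -188.12275795   -6.7716925 ] [ 550.92654959 -192.37692118  -11.26136751]
((411.16400146484375, 245.84800720214844), (6.350433826446533, 36.85040283203125), 10.304845809936523)
110 [108, 229] (array([ 556.89260947, -192.51240829,  -11.34583354]), np.float64(1.3720422983169556)) [ 565.24003264 -190.36716899    2.32424656] [ 553.68889496 -191.83441043  -15.45702267]
[[105, 12, 83], [100, 9, 83], [100, 9, 83], [120, 9, 82], [75, 7, 75], [60, 4, 69], [100, 10, 77], [105, 6, 81], [68, 13, 81], [64, 26, 78], [84, 61, 80], [90, 92, 97], [91, 112, 121], [90, 118, 141], [90, 120, 151], [91, 119, 157], [91, 120, 160], [90, 118, 160], [91, 117, 151], [91, 88, 134], [96, 33, 124], [18, 11, 118], [18, 30, 127], [17, 35, 130]]
```

Overlay check: the wooden block's outline and short slot match the fit closely in both views, and the yellow shutter sits about 10 mm towards -y of shut. The large scraper (scene ~(425,300), top ~(411,246)) has a handle about 105–110 mm long, so it is the right size. I'll go to the shutter tab first.

```bash
cat > plan.py <<'E'
from cell import *
from h import *
BL=np.array([552.9,212.5,-3.2]); SC=np.array([553.3,-190.5,-11.])
def Rb(): return (Ro.from_euler('z',BL[2],degrees=True)*Ro.from_euler('y',-28,degrees=True)).as_matrix()
def bw(p): return Rb()@np.array(p,float)+[BL[0],BL[1],180]
def Rtool_block(): R=Rb(); return np.c_[-R[:,0],R[:,1],-R[:,2]]
def Rdown(yaw): return Ro.from_euler('xyz',[180,0,yaw],degrees=True).as_matrix()
def cur():
    s=get_state(); return s["eef_pos"],Ro.from_euler('xyz',s["tcp_rot"],degrees=True).as_matrix(),s
def go(g,Rt,tag=""):  # grasp point g, tool rotation Rt: turn first, then shift
    t,R,s=cur(); rv=Ro.from_matrix(R.T@Rt).as_rotvec(); T=g-164*Rt[:,2]
    print(tag,"turn",np.round(rv,4),"then shift cm (new axes)",np.round(Rt.T@(T-t)/10,2),"shift now-axes",np.round(R.T@(T-t)/10,2),"|",np.round(T))
    return rv
def here(): # grasp point in block frame
    t,R,s=cur(); g=t+164*R[:,2]; print("block",np.round(Rb().T@(g-[BL[0],BL[1],180]),1),"world",np.round(g,1),"t",s["time"],"F",np.round(s["force"],1),"gap",round(s["finger_gap"],1))
E
python3 - <<'E'
from plan import *
here()
go(bw([48,-9,90]),Rtool_block(),"pre-tab")
E
```

```text
block [-327.2  417.9  242.8] world [174.  652.2 240.7] t 1.3 F [-0.7 -0.   0.1] gap 86.8
pre-tab turn [-0.05   -0.487  -0.2008] then shift cm (new axes) [-29.82 -42.69  13.36] shift now-axes [-40.6  -35.16  -2.21] | [476. 208. 427.]
```

Request:
arm_command(delta_rot=[[0,0,0],[0,0,0],[0,0,0],[0,0,0],[0,0,0]], linear=[[-4,-3.5,-0.2],[-4,-3.5,-0.2],[-4,-3.5,-0.2],[-4,-3.5,-0.2],[-4,-3.5,-0.2]], claw=[-1,-1,-1,-1,-1])

```text
time: 1.92
eef_pos: [323.0, 430.0, 415.1]
tcp_rot: [180.0, 0.0, 165.1]
force: [0.5, 1.2, 0.7]
finger_gap: 87.4
finger_force: 0.0
```

Request:
arm_command(delta_rot=[[0,0,0],[0,0,0],[0,0,0],[0,0,0],[0,0,0]], linear=[[-4,-3.5,-0.2],[-4,-3.5,-0.2],[-4,-3.5,-0.2],[-4,-3.5,-0.2],[-4,-3.5,-0.2]], claw=[-1,-1,-1,-1,-1])

```text
time: 2.55
eef_pos: [471.0, 209.4, 425.2]
tcp_rot: [179.9, 0.0, 165.1]
force: [1.5, 0.7, 0.3]
finger_gap: 87.3
finger_force: 0.0
```

Request:
arm_command(delta_rot=[[-0.0125,-0.1217,-0.0502],[-0.0125,-0.1217,-0.0502],[-0.0125,-0.1217,-0.0502],[-0.0125,-0.1217,-0.0502],[0,0,0]], linear=[[0,0,0],[0,0,0],[0,0,0],[0,0,0],[0,0,0]], claw=[-1,-1,-1,-1,-1])

```text
time: 3.18
eef_pos: [469.5, 210.9, 424.7]
tcp_rot: [-180.0, 27.9, 176.8]
force: [0.5, 0.4, -0.1]
finger_gap: 86.7
finger_force: 0.0
```

```bash
cat > look.py <<'E'
from plan import *
import sys
here(); go(bw([48,-9,90]),Rtool_block(),"pre-tab"); go(bw([48,-9,30]),Rtool_block(),"tab")
p=camera("wrist"); cv2.imwrite("pics/w1.png",p["frame"][:,:,::-1]); print(p["K"].tolist(),get_state()["qpos"])
np.savez("wrist1",**{k:p[k] for k in("frame","K","R","t")})
E
python3 look.py
```

```text
block [41.2 -6.2 91.1] world [546.1 206.7 279.8] t 3.175 F [ 0.5  0.4 -0.1] gap 86.7
pre-tab turn [ 0.0002 -0.0017  0.0004] then shift cm (new axes) [-0.66 -0.28  0.11] shift now-axes [-0.66 -0.28  0.11] | [476. 208. 427.]
tab turn [ 0.0002 -0.0017  0.0004] then shift cm (new axes) [-0.66 -0.28  6.11] shift now-axes [-0.67 -0.28  6.11] | [504. 206. 374.]
[[371.64829954431775, 0.0, 314.5050739352476], [0.0, 371.64829954431775, 243.3486016266727], [0.0, 0.0, 1.0]] [-44.10217013   6.1519521   12.13056366 115.96751573  24.3314533
  37.32496342  37.68182012]
```

```bash
cat > ov.py <<'E'
from plan import *
def fish(p,X):
    c=np.atleast_2d(X)@np.asarray(p["R"]).T+p["t"]; th=np.arctan2(np.hypot(c[:,0],c[:,1]),c[:,2]); ph=np.arctan2(c[:,1],c[:,0]); f=p["K"][0,0]
    return np.c_[p["K"][0,2]+f*th*np.cos(ph),p["K"][1,2]+f*th*np.sin(ph)]
def overlay(p,q,fn,pj=fish,crop=None):
    rect=lambda a,b,c,d,z:[[a,c,z],[b,c,z],[b,d,z],[a,d,z]]
    im=cv2.resize(p["frame"],None,fx=1.25,fy=1.25) if crop is None else cv2.resize(p["frame"][crop[1]:crop[3],crop[0]:crop[2]],(800,600),interpolation=cv2.INTER_CUBIC)
    k=1.25 if crop is None else 800/(crop[2]-crop[0]); o=[0,0] if crop is None else crop[:2]
    for L,c in((rect(-72,72,-75,65,0),(255,0,0)),(rect(-66,66,-17-q,17-q,4),(0,255,255)),(rect(34,62,-6-q,6-q,39),(255,0,255)),(rect(-26,26,41,49,0),(0,0,255)),(rect(-56,56,-4.5,4.5,0),(0,255,0))):
        X=np.array(L,float); X=np.vstack([np.linspace(X[i],X[(i+1)%4],10) for i in range(4)]); uv=pj(p,X@Rb().T+[BL[0],BL[1],180])
        cv2.polylines(im,[((uv+.5-o)*k).round().astype(np.int32)],True,c,1)
    cv2.imwrite(fn,im[:,:,::-1])
E
python3 -c "
from ov import *
overlay(np.load('wrist1.npz'),9,'pics/w1o.png')"
```

```text
(no output)
```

View pics/w1o.png

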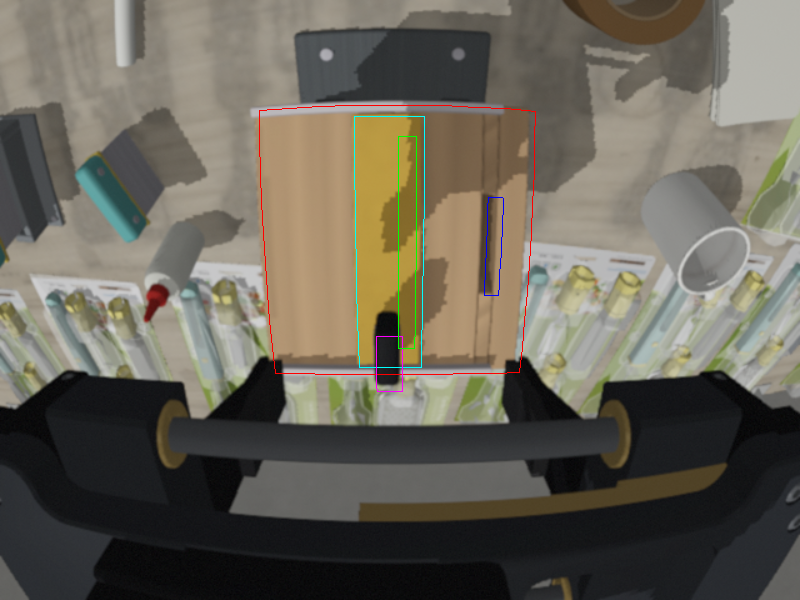

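The wrist view shows the block outline matching to within a few mm. The tab is at (387,350) in the picture and the short slot at (487,245), about 2–3 mm towards -y of the model. I'll descend on the tab and grip it.

Request:
arm_command(delta_rot=[[0,0,0],[0,0,0],[0,0,0],[0,0,0],[0,0,0]], linear=[[-0.5,-0.4,0],[0,0,2],[0,0,2],[0,0,2],[0,0,0]], claw=[-1,-1,-1,-1,-1])

```text
time: 3.85
eef_pos: [503.2, 204.3, 373.0]
tcp_rot: [-179.9, 27.8, 176.7]
force: [-0.4, 0.7, 0.9]
finger_gap: 87.1
finger_force: 0.0
```

Request:
arm_command(delta_rot=[[0,0,0],[0,0,0],[0,0,0],[0,0,0],[0,0,0]], linear=[[0,0,0],[0,0,0],[0,0,0],[0,0,0],[0,0,0]], claw=[1,1,1,1,1])

```text
time: 4.47
eef_pos: [502.5, 205.1, 374.2]
tcp_rot: [180.0, 28.0, 176.8]
force: [-0.5, 0.1, 0.5]
finger_gap: 45.1
finger_force: 0.0
```

Request:
arm_command(delta_rot=[[0,0,0],[0,0,0],[0,0,0]], linear=[[0,0,0],[0,0,0],[0,0,0]], claw=[1,1,1])

```text
time: 4.85
eef_pos: [502.6, 205.1, 374.1]
tcp_rot: [180.0, 28.0, 176.8]
force: [-0.4, 0.4, -0.3]
finger_gap: 15.1
finger_force: 0.0
```

```bash
python3 -c "
from plan import *
here()"
```

```text
block [ 47.1 -10.2  30.8] world [579.4 200.8 229.3] t 4.85 F [-0.4  0.4 -0.3] gap 15.1
```

Request:
arm_command(delta_rot=[[0,0,0],[0,0,0],[0,0,0]], linear=[[0,0,0],[0,0,0],[0,0,0]], claw=[1,1,1])

```text
time: 5.22
eef_pos: [502.5, 205.2, 374.1]
tcp_rot: [180.0, 28.0, 176.8]
force: [-0.2, 0.7, -0.9]
finger_gap: 11.5
finger_force: 30.0
```

Request:
arm_command(delta_rot=[[0,0,0],[0,0,0],[0,0,0],[0,0,0],[0,0,0]], linear=[[0,-0.9,0],[0,-0.9,0],[0,-0.9,0],[0,-0.9,0],[0,0,0]], claw=[1,1,1,1,1])

```text
time: 5.85
eef_pos: [500.6, 167.3, 374.1]
tcp_rot: [-179.9, 28.0, 176.7]
force: [2.6, -1.8, -0.6]
finger_gap: 11.6
finger_force: 30.0
```

Request:
arm_command(delta_rot=[[0,0,0],[0,0,0]], linear=[[0,-0.3,0],[0,0,0]], claw=[1,1])

```text
time: 6.1
eef_pos: [500.4, 166.0, 374.1]
tcp_rot: [-180.0, 28.0, 176.8]
force: [1.8, -0.8, -1.7]
finger_gap: 11.9
finger_force: 30.0
```

```bash
python3 -c "
from plan import *
here(); s=get_state(); print('block F',np.round(Rb().T@s['force'],1))"
```

```text
block [ 47.1 -49.4  30.7] world [577.3 161.7 229.2] t 6.1 F [ 1.8 -0.8 -1.7] gap 11.9
block F [ 0.8 -0.7 -2.3]
```

Request:
arm_command(delta_rot=[[0,0,0],[0,0,0]], linear=[[0,-0.2,0],[0,0,0]], claw=[1,1])

```text
time: 6.35
eef_pos: [500.3, 164.3, 374.1]
tcp_rot: [180.0, 28.0, 176.8]
force: [3.0, 1.1, -3.2]
finger_gap: 11.7
finger_force: 30.0
```

Request:
arm_command(delta_rot=[[0,0,0],[0,0,0]], linear=[[0,-0.2,0],[0,0,0]], claw=[1,1])

```text
time: 6.6
eef_pos: [500.1, 163.0, 374.1]
tcp_rot: [179.9, 28.0, 176.8]
force: [4.4, 3.3, -4.0]
finger_gap: 11.6
finger_force: 30.0
```

```bash
python3 -c "
from plan import *
here(); s=get_state(); print('block F',np.round(Rb().T@s['force'],1))"
```

```text
block [ 47.1 -52.   30.8] world [577.1 159.  229.3] t 6.6 F [ 4.4  3.3 -4. ] gap 11.6
block F [ 1.8  3.5 -5.5]
```

Request:
arm_command(delta_rot=[[0,0,0],[0,0,0]], linear=[[0,-0.3,0],[0,0,0]], claw=[1,1])

```text
time: 6.85
eef_pos: [499.9, 162.2, 374.0]
tcp_rot: [179.7, 28.1, 176.9]
force: [6.2, 8.7, -6.7]
finger_gap: 11.9
finger_force: 30.0
```

Request:
arm_command(delta_rot=[[0,0,0],[0,0,0]], linear=[[0,-0.2,0],[0,0,0]], claw=[1,1])

```text
time: 7.1
eef_pos: [499.7, 161.7, 374.0]
tcp_rot: [179.6, 28.1, 177.0]
force: [7.6, 11.6, -9.6]
finger_gap: 11.4
finger_force: 30.0
```

```bash
python3 -c "
from plan import *
here(); s=get_state(); print('block F',np.round(Rb().T@s['force'],1))"
```

```text
block [ 47.1 -52.3  30.9] world [577.  158.8 229.4] t 7.1 F [ 7.6 11.6 -9.6] gap 11.4
block F [  1.6  12.  -11.7]
```

Request:
arm_command(delta_rot=[[0,0,0],[0,0,0],[0,0,0]], linear=[[0,0,0],[0,0,0],[0,0,0]], claw=[-0.2,-0.2,-0.2])

```text
time: 7.48
eef_pos: [499.7, 156.4, 374.1]
tcp_rot: [-179.9, 27.9, 176.7]
force: [-0.5, -0.3, -0.1]
finger_gap: 34.0
finger_force: 0.0
```

Request:
arm_command(delta_rot=[[0,0,0],[0,0,0],[0,0,0],[0,0,0]], linear=[[0,0,-2.5],[0,0,-3.5],[2.5,3,-2],[0,0,0]], claw=[-0.2,-0.2,-0.2,-0.2])

```text
time: 7.98
eef_pos: [440.4, 192.0, 433.8]
tcp_rot: [179.9, 28.0, 177.0]
force: [0.1, -0.7, -0.4]
finger_gap: 51.9
finger_force: 0.0
```

```bash
sed -i 's/^BL=.*/BL=np.array([552.8,210.3,-3.2]); SC=np.array([553.3,-190.5,-11.])/' plan.py; python3 -c "
from ov import *
here(); p=camera('wrist'); np.savez('wrist2',**{k:p[k] for k in('frame','K','R','t')}); overlay(p,50,'pics/w2o.png',crop=(150,60,470,300))
print([(d['p'],d['centre']) for d in find_in('shutter',p)])"
```

```text
block [ 21.1 -24.  112.3] world [517.4 188.2 289.1] t 7.975 F [ 0.1 -0.7 -0.4] gap 51.9
[(0.81, [211.3, 276.8])]
```

View pics/w2o.png

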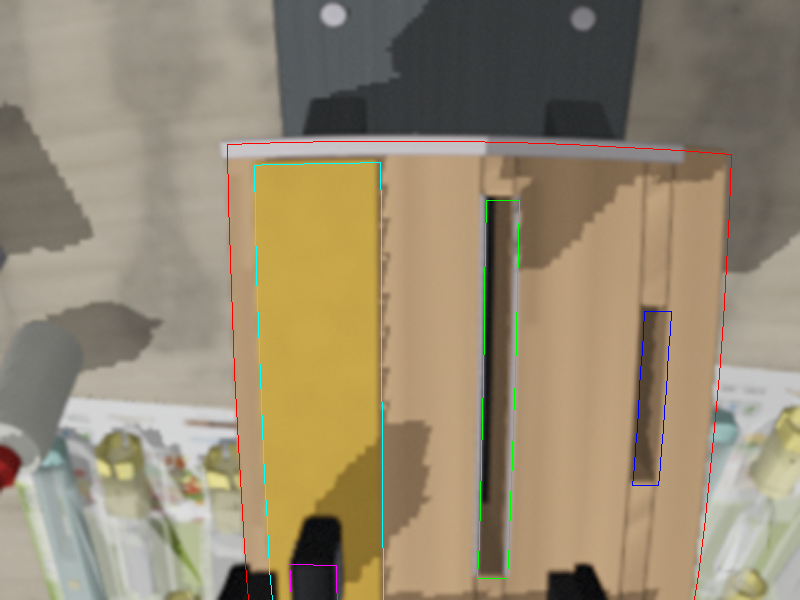

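The shutter is fully open: its yellow plate sits exactly on the overlay, and the long slot's dark opening (crop (483–517, 195–577)) lies on the green model outline to within about 1 mm. Next is the scraper.

```bash
sed -i 's/^BL=.*/BL=np.array([552.1,210.2,-3.2]); SC=np.array([553.3,-190.5,-11.])/' plan.py; python3 -c "
from plan import *
go(np.array([SC[0],SC[1],200.]),Rdown(180+SC[2]),'pre-scraper')"
```

```text
pre-scraper turn [0.0327 0.4875 0.133 ] then shift cm (new axes) [-18.19 -35.21   6.9 ] shift now-axes [ -8.47 -37.34  12.33] | [ 553. -191.  364.]
```

Request:
arm_command(delta_rot=[[0,0,0],[0,0,0],[0,0,0],[0,0,0],[0,0,0]], linear=[[-1.0,-4.7,1.5],[-1.0,-4.7,1.5],[-1.0,-4.7,1.5],[-1.0,-4.7,1.5],[0,0,0]], claw=[-0.4,-0.4,-0.4,-0.4,-0.4])

```text
time: 8.7
eef_pos: [495.1, -6.6, 397.8]
tcp_rot: [-179.9, 27.9, 176.2]
force: [0.2, 0.2, 0.3]
finger_gap: 61.3
finger_force: 0.0
```

Request:
arm_command(delta_rot=[[0,0,0],[0,0,0],[0,0,0],[0,0,0],[0,0,0]], linear=[[-1.0,-4.7,1.5],[-1.0,-4.7,1.5],[-1.0,-4.7,1.5],[-1.0,-4.7,1.5],[0,0,0]], claw=[-0.4,-0.4,-0.4,-0.4,-0.4])

```text
time: 9.32
eef_pos: [547.2, -197.4, 363.6]
tcp_rot: [-179.9, 27.9, 176.3]
force: [-1.4, 0.7, -0.4]
finger_gap: 61.0
finger_force: 0.0
```

Request:
arm_command(delta_rot=[[0.0082,0.1219,0.0332],[0.0082,0.1219,0.0332],[0.0082,0.1219,0.0332],[0.0082,0.1219,0.0332],[0,0,0]], linear=[[0,0,0],[0,0,0],[0,0,0],[0,0,0],[0,0,0]], claw=[-0.4,-0.4,-0.4,-0.4,-0.4])

```text
time: 9.95
eef_pos: [548.6, -190.8, 364.1]
tcp_rot: [-180.0, 0.0, 169.2]
force: [0.2, 1.4, -0.6]
finger_gap: 60.7
finger_force: 0.0
```

Run:
```python
from ov import *
go(np.array([SC[0],SC[1],200.]),Rdown(180+SC[2]),'pre-scraper'); here()
p=camera("wrist"); im=cv2.resize(p["frame"],None,fx=1.25,fy=1.25); np.savez('wrist3',**{k:p[k] for k in('frame','K','R','t')})
rect=lambda a,b,c,d,z:np.array([[a,c,z],[b,c,z],[b,d,z],[a,d,z]],float)
for L,c in((rect(-55,55,-12,12,118),(255,0,0)),(rect(-55,55,-12,12,78),(255,255,0)),(rect(-70,70,-35,35,40),(255,0,255))):
    cv2.polylines(im,[((fish(p,tf(SC,L,0,0))+.5)*1.25).round().astype(np.int32)],True,c,1)
cv2.imwrite("pics/w3o.png",im[:,:,::-1])
```

```text
pre-scraper turn [-0.0003  0.0003  0.0031] then shift cm (new axes) [-0.46  0.12  0.01] shift now-axes [-0.46  0.11  0.01] | [ 553. -191.  364.]
block [  26.1 -400.6    8.9] world [ 548.6 -190.8  200.1] t 9.95 F [ 0.2  1.4 -0.6] gap 60.7
```

View pics/w3o.png

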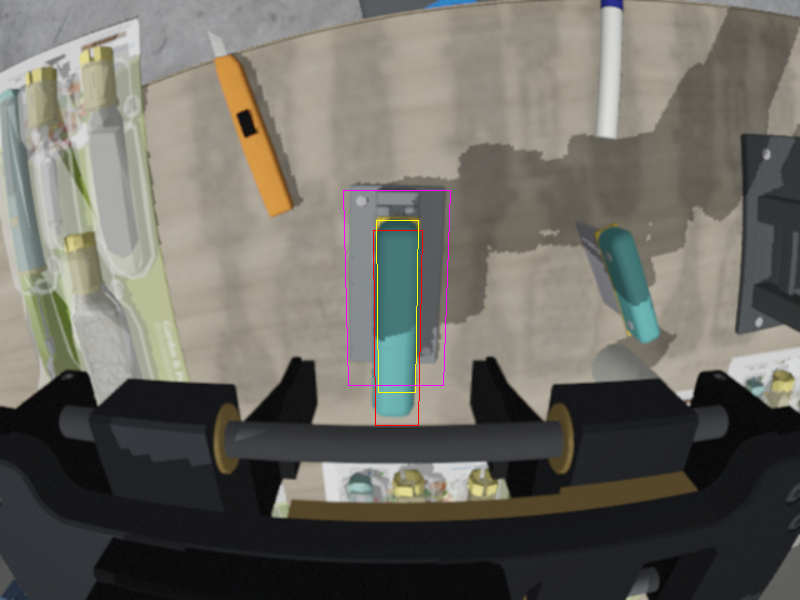

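The wrist view shows the scraper's handle centred under the tool at (397,320), with the yaw matching. It sits about 2–3 mm towards the robot of the model. I'll descend and grip.

Request:
arm_command(delta_rot=[[0,0,0],[0,0,0],[0,0,0],[0,0,0],[0,0,0]], linear=[[-0.2,0,2.2],[0,0,3],[0,0,3],[0,0,2],[0,0,0]], claw=[-0.4,-0.4,-0.4,-0.4,-0.4])

```text
time: 10.62
eef_pos: [548.9, -191.9, 261.3]
tcp_rot: [180.0, -0.1, 169.1]
force: [0.4, -0.1, 1.3]
finger_gap: 61.0
finger_force: 0.0
```

Request:
arm_command(delta_rot=[[0,0,0],[0,0,0],[0,0,0],[0,0,0],[0,0,0]], linear=[[0,0,0],[0,0,0],[0,0,0],[0,0,0],[0,0,0]], claw=[1,1,1,1,1])

```text
time: 11.25
eef_pos: [549.9, -192.3, 262.8]
tcp_rot: [180.0, 0.0, 169.0]
force: [-0.7, 0.7, 1.6]
finger_gap: 24.0
finger_force: 29.9
```

Request:
arm_command(delta_rot=[[0,0,0],[0,0,0]], linear=[[0,0,0],[0,0,0]], claw=[1,1])

```text
time: 11.5
eef_pos: [549.9, -192.4, 262.8]
tcp_rot: [180.0, 0.0, 169.0]
force: [-0.5, 0.5, 2.0]
finger_gap: 23.6
finger_force: 29.9
```

Request:
arm_command(delta_rot=[[0,0,0],[0,0,0],[0,0,0],[0,0,0]], linear=[[0,0,-1],[0,0,-2],[0,0,-2],[0,0,0]], claw=[1,1,1,1])

```text
time: 12.0
eef_pos: [550.0, -192.8, 314.0]
tcp_rot: [-180.0, 0.2, 169.0]
force: [0.5, -0.1, -2.1]
finger_gap: 23.9
finger_force: 29.9
```

Request:
arm_command(delta_rot=[[0,0,0],[0,0,0],[0,0,0],[0,0,0],[0,0,0]], linear=[[0,0,-3],[0,0,-4],[0,0,-4],[0,0,-4],[0,0,0]], claw=[1,1,1,1,1])

```text
time: 12.62
eef_pos: [550.0, -193.1, 464.9]
tcp_rot: [180.0, 0.3, 169.0]
force: [-0.5, 0.5, -3.3]
finger_gap: 24.0
finger_force: 29.9
```

Run:
```python
from ov import *
go(bw([0,0,140]),Rtool_block(),'pre-slot'); here()
ps=[camera(n) for n in("wrist","scene")]; tiles=[]
t,R,_=cur()
p=ps[0]; np.savez('wrist4',**{k:p[k] for k in('frame','K','R','t')}); im=p["frame"].copy()
# handle & blade in tool frame: x along handle
f=lambda L:np.array(L,float)@R.T+t
for zz,h,c in((164-19,55,(255,0,0)),(164+21,55,(255,255,0)),(164+93,50,(255,0,255))):
    cv2.polylines(im,[fish(p,f([[-h,-12,zz],[h,-12,zz],[h,12,zz],[-h,12,zz]])).round().astype(np.int32)],True,c,1)
tiles=np.hstack([cv2.resize(im[60:360,170:470],(400,400)),cv2.resize(ps[1]["frame"][170:370,300:500],(400,400))])
cv2.imwrite("pics/w4.png",tiles[:,:,::-1])
```

```text
pre-slot turn [-0.0334 -0.4825 -0.1328] then shift cm (new axes) [15.18 40.28 -6.21] shift now-axes [21.62 37.7   1.53] | [410. 218. 448.]
block [  75.6 -402.9   96.7] world [ 550.9 -193.2  300.9] t 12.625 F [-0.5  0.5 -3.3] gap 24.0
```

View pics/w4.png

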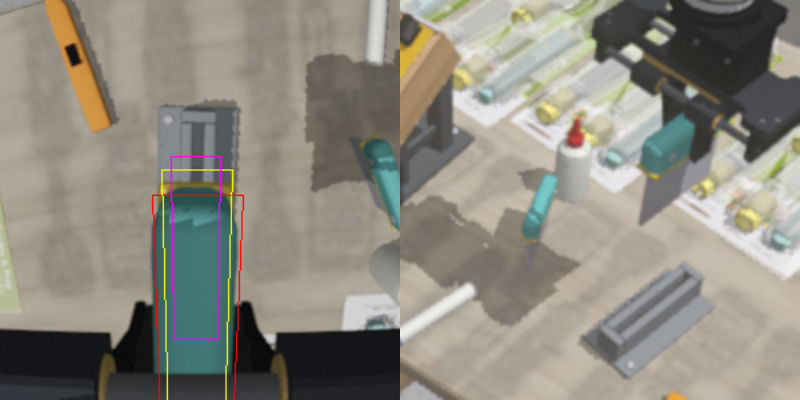

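The left tile shows the scraper held across its handle with no visible tilt. The right tile (scene) shows it clear of the empty rest, which is at (645,320). I'll carry it to above the slot.

Request:
arm_command(delta_rot=[[0,0,0],[0,0,0],[0,0,0],[0,0,0]], linear=[[2.7,4.7,0.1],[2.7,4.7,0.1],[2.7,4.7,0.1],[2.7,4.7,0.1]], claw=[1,1,1,1])

```text
time: 13.22
eef_pos: [478.1, 14.4, 456.4]
tcp_rot: [-179.9, -0.2, 169.0]
force: [0.9, 1.2, -2.4]
finger_gap: 23.8
finger_force: 30.0
```

Request:
arm_command(delta_rot=[[0,0,0],[0,0,0],[0,0,0],[0,0,0],[0,0,0]], linear=[[2.7,4.7,0.1],[2.7,4.7,0.1],[2.7,4.7,0.1],[2.7,4.7,0.1],[0,0,0]], claw=[1,1,1,1,1])

```text
time: 13.85
eef_pos: [406.8, 221.8, 452.3]
tcp_rot: [-179.9, -0.2, 169.6]
force: [-0.3, -1.1, -1.2]
finger_gap: 23.6
finger_force: 30.0
```

Request:
arm_command(delta_rot=[[-0.0067,-0.0965,-0.0266],[-0.0067,-0.0965,-0.0266],[-0.0067,-0.0965,-0.0266],[-0.0067,-0.0965,-0.0266],[-0.0067,-0.0965,-0.0266]], linear=[[0,0,0],[0,0,0],[0,0,0],[0,0,0],[0,0,0]], claw=[1,1,1,1,1])

```text
time: 14.48
eef_pos: [409.0, 216.5, 452.6]
tcp_rot: [-179.8, 27.7, 176.9]
force: [-0.3, -0.5, -2.6]
finger_gap: 23.6
finger_force: 29.9
```

Request:
arm_command(delta_rot=[[0,0,0],[0,0,0]], linear=[[0,0,0],[0,0,0]], claw=[1,1])

```text
time: 14.72
eef_pos: [409.2, 217.1, 453.7]
tcp_rot: [-180.0, 27.5, 176.7]
force: [-0.6, 0.6, -2.1]
finger_gap: 23.8
finger_force: 29.9
```

Run:
```python
from plan import *
go(bw([-1.5,0,106]),Rtool_block(),'near-slot'); here()
```

```text
near-slot turn [-0.0009 -0.0082 -0.0009] then shift cm (new axes) [0.37 0.11 3.89] shift now-axes [0.34 0.11 3.89] | [424. 217. 418.]
block [  0.9  -1.2 144.9] world [484.9 212.7 308.3] t 14.725 F [-0.6  0.6 -2.1] gap 23.8
```

Request:
arm_command(delta_rot=[[0,-0.008,0],[0,0,0],[0,0,0],[0,0,0],[0,0,0]], linear=[[0,0,0],[0.4,0.1,1.5],[0,0,1.5],[0,0,0.9],[0,0,0]], claw=[1,1,1,1,1])

```text
time: 15.35
eef_pos: [424.3, 217.7, 417.3]
tcp_rot: [-180.0, 28.1, 176.8]
force: [0.3, 0.5, -1.7]
finger_gap: 23.6
finger_force: 29.9
```

Run:
```python
from ov import *
go(bw([-1.5,0,106]),Rtool_block(),'near-slot'); here()
tiles=[]
for n,c,hw in(("scene",(283,190),(60,60)),("wrist",(315,180),(150,150)),):
    p=camera(n); np.savez(n+'5',**{k:p[k] for k in('frame','K','R','t')})
    tiles.append(cv2.resize(p["frame"][c[1]-hw[1]:c[1]+hw[1],c[0]-hw[0]:c[0]+hw[0]],(400,400),interpolation=cv2.INTER_CUBIC))
cv2.imwrite("pics/w5.png",np.hstack(tiles)[:,:,::-1])
```

```text
near-slot turn [-0.0008  0.0011 -0.    ] then shift cm (new axes) [-0.01 -0.04 -0.04] shift now-axes [-0.01 -0.04 -0.04] | [424. 217. 418.]
block [ -1.4   0.2 105.6] world [501.4 213.3 272.6] t 15.35 F [ 0.3  0.5 -1.7] gap 23.6
```

View pics/w5.png

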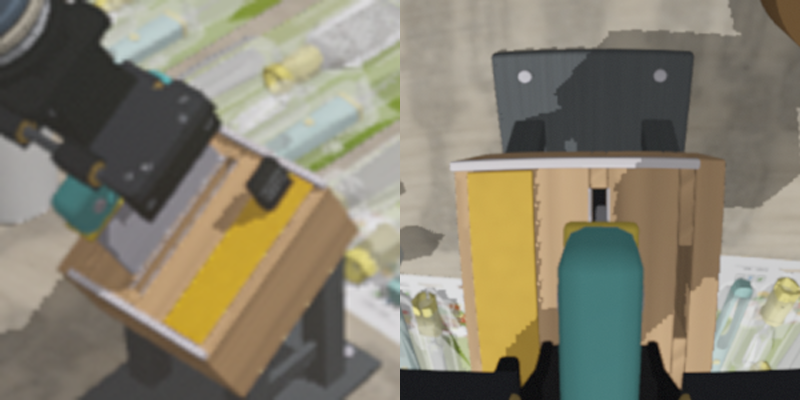

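Scene tile: the blade hovers parallel over the slot. Wrist tile: the slot opening at (600,205) is in line with the handle's middle, and the shutter is clear to the left. I'll insert slowly.

Request:
arm_command(delta_rot=[[0,0,0],[0,0,0],[0,0,0],[0,0,0],[0,0,0]], linear=[[0,0,0.5],[0,0,0.4],[0,0,0.4],[0,0,0.3],[0,0,0.2]], claw=[1,1,1,1,1])

```text
time: 16.08
eef_pos: [432.6, 217.5, 402.3]
tcp_rot: [179.9, 28.2, 176.8]
force: [-0.0, 0.0, -1.1]
finger_gap: 23.8
finger_force: 29.9
```

```bash
cat > st.py <<'E'
from plan import *
here(); s=get_state(); print('block F',np.round(Rb().T@s['force'],1),'torque',np.round(Rb().T@s['wrist_torque'],2)); go(bw([-1.5,0,31]),Rtool_block(),'home')
E
python3 st.py
```

```text
block [-0.9  0.7 88.5] world [509.9 213.3 257.7] t 16.075 F [-0.   0.  -1.1] gap 23.8
block F [-0.5  0.  -1. ] torque [ 0.02  0.79 -0.03]
home turn [ 0.0009  0.0026 -0.0002] then shift cm (new axes) [ 0.02 -0.06  5.75] shift now-axes [ 0.04 -0.06  5.75] | [459. 215. 351.]
```

Request:
arm_command(delta_rot=[[0,0,0],[0,0,0],[0,0,0],[0,0,0],[0,0,0]], linear=[[0,-0.05,0.4],[0,0,0.5],[0,0,0.6],[0,0,0.5],[0,0,0]], claw=[1,1,1,1,1])

```text
time: 16.7
eef_pos: [442.0, 216.4, 384.4]
tcp_rot: [180.0, 28.1, 176.8]
force: [0.4, 1.2, -1.9]
finger_gap: 24.1
finger_force: 29.9
```

```bash
python3 st.py
```

```text
block [-1.1  0.1 68.2] world [519.2 212.1 239.7] t 16.7 F [ 0.4  1.2 -1.9] gap 24.1
block F [-0.6  1.2 -1.9] torque [0.09 0.78 0.04]
home turn [ 0.0003  0.0021 -0.0001] then shift cm (new axes) [ 0.01 -0.01  3.72] shift now-axes [ 0.02 -0.01  3.72] | [459. 215. 351.]
```

Request:
arm_command(delta_rot=[[0,0,0],[0,0,0],[0,0,0],[0,0,0],[0,0,0]], linear=[[0,0,0.7],[0,0,0.8],[0,0,0.8],[0,0,0.6],[0,0,0]], claw=[1,1,1,1,1])

```text
time: 17.32
eef_pos: [455.7, 215.7, 358.7]
tcp_rot: [180.0, 28.1, 176.8]
force: [-0.2, 0.3, -1.1]
finger_gap: 23.8
finger_force: 29.9
```

```bash
python3 st.py
```

```text
block [-1.1  0.1 39.1] world [532.8 211.4 214. ] t 17.325 F [-0.2  0.3 -1.1] gap 23.8
block F [-0.7  0.2 -0.9] torque [-0.01  0.78 -0.01]
home turn [0.0001 0.0019 0.    ] then shift cm (new axes) [ 0.01 -0.01  0.81] shift now-axes [ 0.01 -0.01  0.81] | [459. 215. 351.]
```

Request:
arm_command(delta_rot=[[0,0,0],[0,0,0],[0,0,0]], linear=[[0,0,0.4],[0,0,0.3],[0,0,0]], claw=[1,1,1])

```text
time: 17.7
eef_pos: [458.9, 215.5, 353.0]
tcp_rot: [179.9, 28.1, 176.8]
force: [0.1, 1.1, -2.0]
finger_gap: 23.9
finger_force: 29.9
```

Request:
arm_command(delta_rot=[[0,0,0],[0,0,0]], linear=[[0,0,0.2],[0,0,0]], claw=[1,1])

```text
time: 17.95
eef_pos: [459.9, 215.7, 351.8]
tcp_rot: [179.9, 28.2, 176.8]
force: [-0.7, -0.1, 0.4]
finger_gap: 23.9
finger_force: 29.9
```

```bash
python3 st.py
```

```text
block [-0.3  0.6 31. ] world [537.3 211.6 207.2] t 17.95 F [-0.7 -0.1  0.4] gap 23.9
block F [-0.4 -0.2  0.7] torque [ 0.01  0.83 -0.04]
home turn [ 0.0016  0.0034 -0.0002] then shift cm (new axes) [ 0.06 -0.03 -0.  ] shift now-axes [ 0.06 -0.03 -0.  ] | [459. 215. 351.]
```

Contact is just starting, so I'll press a little more.

Request:
arm_command(delta_rot=[[0,0,0],[0,0,0]], linear=[[0,0,0.2],[0,0,0]], claw=[1,1])

```text
time: 18.2
eef_pos: [460.1, 216.2, 351.5]
tcp_rot: [179.8, 28.2, 176.8]
force: [-13.8, -0.9, 16.1]
finger_gap: 23.7
finger_force: 30.0
```

```bash
python3 st.py
```

```text
block [-0.2  1.3 30.7] world [537.6 212.3 207. ] t 18.2 F [-13.8  -0.9  16.1] gap 23.7
block F [-4.6 -1.7 20.7] torque [-0.67  1.53 -0.05]
home turn [ 0.0025  0.0039 -0.0006] then shift cm (new axes) [ 0.07 -0.09 -0.03] shift now-axes [ 0.07 -0.09 -0.03] | [459. 215. 351.]
```

Request:
arm_command(delta_rot=[[0,0,0],[0,0,0],[0,0,0],[0,0,0]], linear=[[0,0,-0.15],[0,0,0],[0,0,0],[0,0,0]], claw=[1,-0.2,-0.2,-0.2])

```text
time: 18.7
eef_pos: [460.3, 215.4, 350.8]
tcp_rot: [179.9, 28.2, 176.8]
force: [-0.8, 0.1, 0.4]
finger_gap: 45.5
finger_force: 0.0
```

Request:
arm_command(delta_rot=[[0,0,0],[0,0,0],[0,0,0],[0,0,0],[0,0,0]], linear=[[0,0,-1],[0,0,-2],[0,0,-3],[0,0,-4],[0,0,0]], claw=[-0.2,-0.2,-0.2,-0.2,-0.2])

```text
time: 19.32
eef_pos: [412.4, 218.6, 442.4]
tcp_rot: [179.6, 28.4, 176.7]
force: [-0.2, 0.1, -0.1]
finger_gap: 52.0
finger_force: 0.0
```

Run:
```python
from ov import *
here(); tiles=[]
for n,c,hw in(("scene",(283,190),(60,60)),("wrist",(315,180),(150,150)),):
    p=camera(n); im=p["frame"].copy(); k=400/(2*hw[0]); im=cv2.resize(im[c[1]-hw[1]:c[1]+hw[1],c[0]-hw[0]:c[0]+hw[0]],(400,400),interpolation=cv2.INTER_CUBIC)
    for z,col in((10,(255,255,0)),(50,(255,0,0))):
        X=np.array([[-55,-12,z],[55,-12,z],[55,12,z],[-55,12,z]],float)@Rb().T+[BL[0],BL[1],180]
        uv=(fish if n=="wrist" else proj)(p,X); cv2.polylines(im,[((uv+.5-np.subtract(c,hw))*k).round().astype(np.int32)],True,col,1)
    tiles.append(im)
cv2.imwrite("pics/w6.png",np.hstack(tiles)[:,:,::-1])
```

```text
block [  0.9   1.6 133.3] world [490.4 215.3 298.1] t 19.325 F [-0.2  0.1 -0.1] gap 52.0
```

View pics/w6.png

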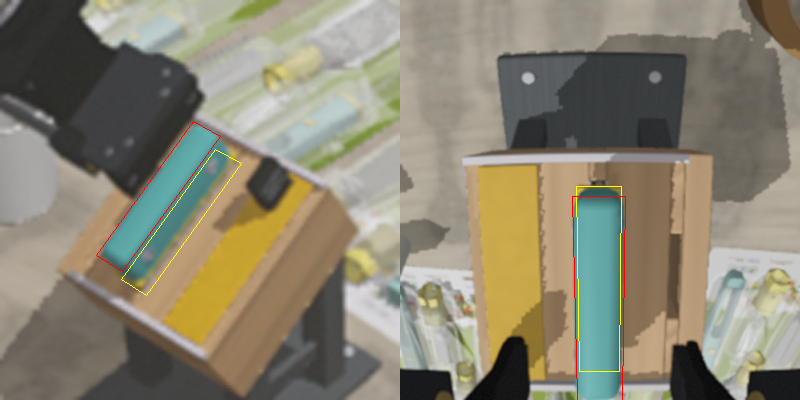

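Both tiles show the handle matching the home-pose outline (10–50 mm above the face), with the shutter fully aside and the gripper clear. I'm handing it in.

```bash
python3 -c "
from cell import *
print(sign_off())"
```

```text
the job is handed in; nothing more can be done
None
```

The job is handed in, and no verdict came back: the shutter is fully open, the scraper sits on the floor of the long slot, the gripper is clear, and the arm touched none of the other items. It took about 19 s of the 64 s allowed.

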